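Lay the last two lapped courses on a nest-box roof

ROBOT

A 6-joint arm with a two-finger parallel gripper is mounted at the origin on a cart in front of the work surface, level with it; the furniture and walls round the work are solid. World frame = base frame: x ahead of the robot, y to its left, z up, the work surface at z = 0. Lengths are in mm, angles in rad, forces in N, time in s.
With the tool pointing down it reaches from about 350 to 875 mm from the base axis. Payload 4.2 kg.
Tool frame: the origin (TCP) lies midway between the tips of the shut fingers; the grasp point (between the pads) lies 19 mm behind it (arm.hold_point_z is the distance from the TCP to the grasp point, in mm); z points along the fingers, y is the line along which they close (so a half turn about z gives the same grasp; the last joint's range is limited). The gripper opens to 85 mm and grips with 20 to 120 N. Pads are 22 mm wide; open, the fingers measure 114 mm over their backs; the gripper's body (76 mm by 85 mm) begins 54 mm behind the grasp point. The pads swing forward as they close: fully open they stand 13 mm farther back than shut.
Start: joints at [-0.855, 0.385, 0.008, 0, -1.194, -0.259], TCP at [275.685, -560.889, 231.312] pointing down, gripper open.
Joint ranges: [-3.14, 3.14], [-1.21, 2.06], [-1.07, 1.41], [-3.16, 2.05], [-2.99, -0.16], [-3.1, 3.1]. Speed limits (rad/s): [2.79, 2.79, 3.14, 3.14, 3.14, 3.14].

INTERFACE

Orientations are given as a unit quaternion [x, y, z, w].
In Python, from bench import arm, vision gives the robot as it stands. The module is installed in compiled form; this text tells all that it offers.
- The arm moves only by the tool servo_tool, never from a script. Its argument "plan" is a list of rows, each a list of 7 numbers: the shift along the world's x, y, z each as a share of 300 mm, from -1 to 1, then the turn, a rotation vector about the world's x, y, z each as a share of 2 rad, from -1 to 1, then the opening, from 0 (shut) to 1 (fully open). A call has 1 to 20 rows; each row shifts and turns the commanded pose from where the row before left it; what a row does not reach is not made up. A row lasts 1/8 s, in which the tool goes at most 62.5 mm and 10.7 degrees, less where a joint would pass 70% of its speed; a pose out of reach is approached as far as the arm can. A call with a number of a shift or a turn outside -1 to 1 is refused whole. A call with a gripper value outside its range is refused whole. The fingers move at their own pace and stop on an object; the grip force is fixed at half the most. Time passes only in rows, so rows that do not move let the fingers close. It gives the time, the measured TCP pose, the force, the opening and the grip force at its end, in the units of the state.
- arm.read_state(): the state, without advancing time (a new reading comes with each control period).
- vision.get_image(name): name is "scene" or "top"; returns a dict with "image" (480x640x3 uint8, red, green, blue), "z_map" (480x640 float32, mm along the optical axis (not along the pixel's ray), 0 where there is no reading), "K" (3x3 intrinsics, pixels), "world_to_cam" (4x4, takes a point from world to camera coordinates). Camera axes: x right, y down, z forward; pixel columns grow to the right and rows downward; lengths in mm; the calibration is good to about 2 mm. A picture is of the moment at which its call begins.
- arm.job_done(): hands the job in; it is judged then, once.
The state is a dict: "clock": time; "joints": joint angles; "joint_vel": joint speeds; "joint_efforts": joint torques, N m; "position": TCP position; "ee_rot": TCP orientation; "contact_force": force on the tool from outside, world axes, zero at the start; "wrist_torque": the same for the moment, N m; "gripper_width": finger opening in mm; "grasp_force": force on a finger pad.
Only numpy, scipy, OpenCV 4.12 (cv2) and the standard library are available. Lean on these libraries where they do the work, as an engineer would, in place of code of your own. Each camera call takes 0.05 s, during which the arm holds its last target. There are 200 camera calls.

TASK

Finish the lapped roof of the wooden nest box: its first course is already fixed at the eaves, and the two lap boards that lie across the aluminium bearers are the middle and the top course. Working up from the eaves, lay first one board as the middle course and then the other as the top course, heads up the slope, each flat and square between the side panels with its tail lapping over the board below and both its nibs drawn down snug against the upper side of that course's cleats. Leave the hammer, the glue bottle and the tape measure where they are.

Things in the scene. Friction and masses are not known exactly. Their poses are not given: they have to be found in the camera images.
- nest_box: plywood nest box with a single-pitch roof, fixed, 212 mm wide (y), 155 mm deep (x); side panels 102 mm high in front, 169 mm at the back, their inner faces 188 mm apart (4 mm clear of each end of a laid board, edges eased 3 mm). Origin: centre of the footprint, on the bench; x points from the low front (eaves, toward the robot) to the high back. Deck pitch 23.5 degrees
- first_course (a point): centre of the underside of the first lap board, fixed at the eaves at 11 degrees pitch (axes: the box's). Each next course lies 45 mm up along the boards and 10 mm (one thickness) out from the one below: 45 mm of each board shows, 17 mm is lapped. Wood on wood holds at this pitch: a board stays where it is left and does not slide down by itself
- cleats_mid: two wooden cleats of the middle course, fixed on the deck, one near each side. Origin and axes are those of a board hung right: centre of its underside; x up the slope (11 degrees), y along the board, z out of it. Each cleat: x 7 to 21 mm, 40 mm in y, centred at y = -67 and 67 mm, top at z = 0. The nibs go behind (upslope) and bear on the cleats' faces at x = 21 mm; tail on the first board
- cleats_top: the same for the top course: two cleats, same sizes, origin and axes of the board hung right here, its tail on the middle board. These cleats begin 31 mm upslope of the upper faces of the middle ones, tops level with the middle board's top face; the 94 mm between left and right cleat is free for a finger. Behind the cleats is 3 mm or more of room under the nibs
- board_a: wooden lap board, 62 mm deep (x), 180 mm long (y), 10 mm thick, 0.06 to 0.11 kg. Origin: centre of the underside (top face at z = 10 mm); x points to its head, z out of the top. Under the head two nibs: x 21 to 31 mm, 36 mm in y, centred at y = -67 and 67 mm, 9 mm deep (z -9 to 0). Grip it across the 62 mm at mid-length, tips above the underside, which will lie on the board below
- board_b: a second lap board identical to board_a; either may be either course. Both start level across the bearers, top up, head away from the robot, underside 20 mm above the bench, side by side with 30 to 45 mm between them
- bearer_l: the left one of two aluminium profile offcuts, 20 x 160 x 20 mm, fixed, that carry the boards; the other lies parallel 56 mm to the right. Origin: centre of its underside; y runs along its length
- hammer: a light hammer with a wooden shaft, 104 x 271 x 26 mm, lying at the back of the bench behind the bearers; leave it. Origin: centre of its underside
- glue_bottle: a white glue bottle with a red tip, 42 mm across, 140 mm high, standing behind and left of the nest box; leave it. Origin: centre of its underside
- tape_measure: a yellow tape measure, 37 x 91 x 69 mm, standing at the front of the bench; leave it. Origin: centre of its underside

How it is judged (in metres and radians):
On the way, in this order (a step that is already met when the one before it is completed fails the run):
1. one board is hung as the middle course, flat, square and snug on its cleats (((x of board_a in the frame of cleats_mid between -0.003 and 0.004 m and y of board_a in the frame of cleats_mid between -0.007 and 0.007 m and z of board_a in the frame of cleats_mid between -0.003 and 0.003 m and angle between the z axis of board_a and the z axis of cleats_mid, either way round below 0.05 rad and angle between the x axis of board_a and the x axis of cleats_mid, either way round below 0.05 rad and linear speed of board_a below 0.02 m/s) or (x of board_b in the frame of cleats_mid between -0.003 and 0.004 m and y of board_b in the frame of cleats_mid between -0.007 and 0.007 m and z of board_b in the frame of cleats_mid between -0.003 and 0.003 m and angle between the z axis of board_b and the z axis of cleats_mid, either way round below 0.05 rad and angle between the x axis of board_b and the x axis of cleats_mid, either way round below 0.05 rad and linear speed of board_b below 0.02 m/s))), for 0.2 s.
2. the other board is hung as the top course above it ((((x of board_a in the frame of cleats_mid between -0.003 and 0.004 m and y of board_a in the frame of cleats_mid between -0.007 and 0.007 m and z of board_a in the frame of cleats_mid between -0.003 and 0.003 m and angle between the z axis of board_a and the z axis of cleats_mid, either way round below 0.05 rad and angle between the x axis of board_a and the x axis of cleats_mid, either way round below 0.05 rad and linear speed of board_a below 0.02 m/s) and (x of board_b in the frame of cleats_top between -0.003 and 0.004 m and y of board_b in the frame of cleats_top between -0.007 and 0.007 m and z of board_b in the frame of cleats_top between -0.003 and 0.003 m and angle between the z axis of board_b and the z axis of cleats_top, either way round below 0.05 rad and angle between the x axis of board_b and the x axis of cleats_top, either way round below 0.05 rad and linear speed of board_b below 0.02 m/s)) or ((x of board_b in the frame of cleats_mid between -0.003 and 0.004 m and y of board_b in the frame of cleats_mid between -0.007 and 0.007 m and z of board_b in the frame of cleats_mid between -0.003 and 0.003 m and angle between the z axis of board_b and the z axis of cleats_mid, either way round below 0.05 rad and angle between the x axis of board_b and the x axis of cleats_mid, either way round below 0.05 rad and linear speed of board_b below 0.02 m/s) and (x of board_a in the frame of cleats_top between -0.003 and 0.004 m and y of board_a in the frame of cleats_top between -0.007 and 0.007 m and z of board_a in the frame of cleats_top between -0.003 and 0.003 m and angle between the z axis of board_a and the z axis of cleats_top, either way round below 0.05 rad and angle between the x axis of board_a and the x axis of cleats_top, either way round below 0.05 rad and linear speed of board_a below 0.02 m/s)))), for 0.2 s.
At the end, for the whole second after the job is handed in: One board hangs on the middle cleats and the other on the top cleats, released and at rest: each within 4 mm up or 3 mm down the slope of bearing snugly on its cleats, within 7 mm sideways of the middle, within 3 mm of its laid height, and flat and square to the course within 0.05 rad ((((x of board_a in the frame of cleats_mid between -0.003 and 0.004 m and y of board_a in the frame of cleats_mid between -0.007 and 0.007 m and z of board_a in the frame of cleats_mid between -0.003 and 0.003 m and angle between the z axis of board_a and the z axis of cleats_mid, either way round below 0.05 rad and angle between the x axis of board_a and the x axis of cleats_mid, either way round below 0.05 rad and linear speed of board_a below 0.02 m/s) and (x of board_b in the frame of cleats_top between -0.003 and 0.004 m and y of board_b in the frame of cleats_top between -0.007 and 0.007 m and z of board_b in the frame of cleats_top between -0.003 and 0.003 m and angle between the z axis of board_b and the z axis of cleats_top, either way round below 0.05 rad and angle between the x axis of board_b and the x axis of cleats_top, either way round below 0.05 rad and linear speed of board_b below 0.02 m/s)) or ((x of board_b in the frame of cleats_mid between -0.003 and 0.004 m and y of board_b in the frame of cleats_mid between -0.007 and 0.007 m and z of board_b in the frame of cleats_mid between -0.003 and 0.003 m and angle between the z axis of board_b and the z axis of cleats_mid, either way round below 0.05 rad and angle between the x axis of board_b and the x axis of cleats_mid, either way round below 0.05 rad and linear speed of board_b below 0.02 m/s) and (x of board_a in the frame of cleats_top between -0.003 and 0.004 m and y of board_a in the frame of cleats_top between -0.007 and 0.007 m and z of board_a in the frame of cleats_top between -0.003 and 0.003 m and angle between the z axis of board_a and the z axis of cleats_top, either way round below 0.05 rad and angle between the x axis of board_a and the x axis of cleats_top, either way round below 0.05 rad and linear speed of board_a below 0.02 m/s)))); the robot touches nothing.
It fails at once if the hammer is moved more than 30 mm (distance of hammer from where it was at the start of the episode above 0.03 m).
It fails at once if the glue bottle is moved more than 30 mm (distance of glue_bottle from where it was at the start of the episode above 0.03 m).
It fails at once if the tape measure is moved more than 30 mm (distance of tape_measure from where it was at the start of the episode above 0.03 m).
It also fails if it takes over 48 s, if anything falls off the work surface, if the arm or the gripper's body presses on something with over 40 N, if the wrist force passes 120 N, or if a joint passes its speed limit or range.

## Working session

There is one attempt and no reset: what is moved stays moved. The work goes in short steps, Python scripts to look and compute and a tool call to move; the robot and the scene stay as the last step left them, time stands still between calls to the robot, and variables do not carry over. Pictures are saved under pics/ and viewed, at most 10 in all, crops included, and the job is handed in when it is done.

Besides the shell and the picture viewer there is one more tool, called after "Emit:" as name([rows], argument=value, ...), one row to a line, values as JSON. servo_tool: Moves the arm, as the interface text tells. Its arguments: {"type":"object","properties":{"plan":{"type":"array"}},"required":["plan"]}

```bash
mkdir -p pics; cat > h.py <<'E'
import numpy as np, cv2
from bench import arm, vision
def grab(n):
    d=vision.get_image(n); return d
def pts(d):
    z=d["z_map"].astype(float);K=d["K"];v,u=np.mgrid[0:480,0:640]
    P=np.stack([(u-K[0,2])/K[0,0]*z,(v-K[1,2])/K[1,1]*z,z,np.ones_like(z)],-1)
    W=P@np.linalg.inv(d["world_to_cam"]).T
    W=W[...,:3]; W[z==0]=np.nan
    return W
E
python3 - <<'E'
from h import *
for n in("scene","top"):
    d=grab(n); cv2.imwrite(f"pics/{n}0.png",d["image"][...,::-1]); np.savez(f"{n}0.npz",**d)
    print(n,d["K"].tolist(),np.round(np.linalg.inv(d["world_to_cam"]),3).tolist())
s=arm.read_state();print(s)
E
```

```text
scene [[454.81946669266796, 0.0, 327.69322108646423], [0.0, 454.81946669266796, 235.814609851806], [0.0, 0.0, 1.0]] [[-0.834, -0.276, 0.478, 134.716], [-0.552, 0.396, -0.734, 747.262], [0.014, -0.876, -0.483, 517.121], [0.0, 0.0, 0.0, 1.0]]
top [[470.9689192119233, 0.0, 318.95417326027524], [0.0, 470.9689192119233, 240.09673621212534], [0.0, 0.0, 1.0]] [[0.008, -0.992, 0.13, 410.524], [-1.0, -0.008, -0.0, 161.609], [0.001, -0.13, -0.992, 1134.75], [0.0, 0.0, 0.0, 1.0]]
{'clock': 0.1, 'joints': array([-8.55404591e-01,  3.85462507e-01,  6.76643315e-03, -4.23700600e-04,
       -1.19397652e+00, -2.58634834e-01]), 'joint_vel': array([-0.0024754 , -0.00109548,  0.00430577,  0.00175052,  0.00242415,
       -0.0010546 ]), 'joint_efforts': array([ 2.19643748e-04, -3.93320096e+01,  1.88929421e+01,  4.19799060e+00,
       -2.59197936e-03,  1.17545645e-05]), 'position': array([ 275.45772486, -560.45254893,  230.34453365]), 'ee_rot': array([-2.26322163e-01,  9.74052031e-01,  9.21214010e-04, -2.65016246e-04]), 'contact_force': array([ 1.11575333,  0.47912025, -0.57575132]), 'wrist_torque': array([-0.00664365, -0.00765198,  0.00482625]), 'grasp_force': 0.0, 'gripper_width': 85.25287362581037}
```

View pics/top0.png

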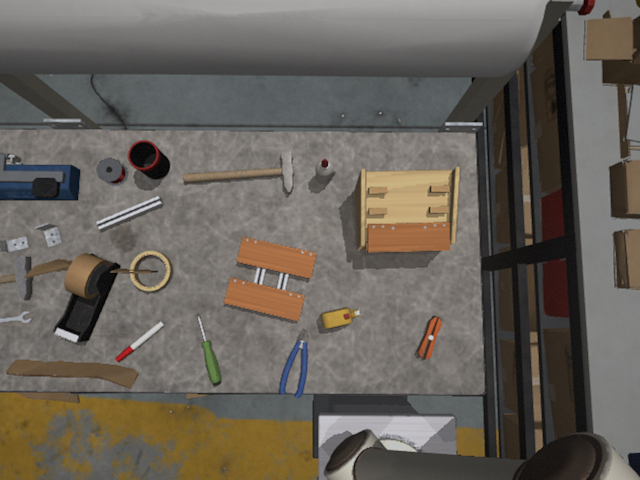

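View pics/scene0.png

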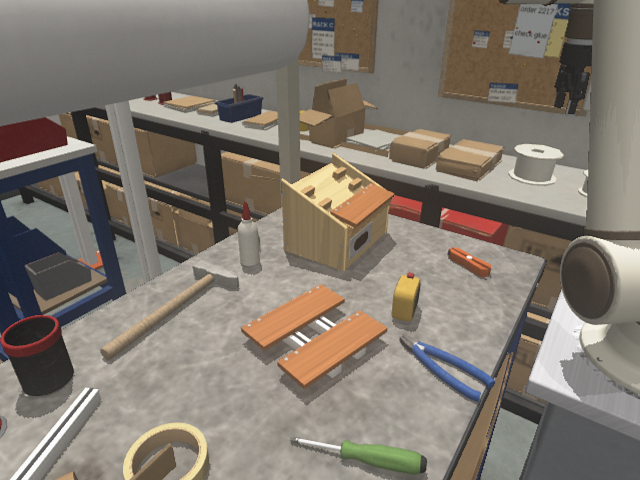

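Top view: the lap boards are at about (277,257) and (264,299), and the nest box at (409,210) with its first course at (409,237) and cleats at (376,190), (438,189), (376,211) and (436,209). The pipe overhead at the back must be kept clear of.

```bash
python3 - <<'E'
from h import *
for n in("top","scene"):
    d=dict(np.load(f"{n}0.npz")); W=pts(d)
    hsv=cv2.cvtColor(d["image"],cv2.COLOR_RGB2HSV)
    m=((hsv[...,0]<14)&(hsv[...,1]>120)&(hsv[...,2]>90)).astype(np.uint8)
    m[~np.isfinite(W[...,0])]=0
    c,l,st,ce=cv2.connectedComponentsWithStats(m)
    for i in range(1,c):
        if st[i,4]<700: continue
        p=W[l==i]; 
        if abs(p[:,0].mean()-560)>200: continue
        p0=p
        A=np.c_[p[:,:2],np.ones(len(p))]; 
        k=np.abs(p[:,2]-np.median(p[:,2]))<20; s=np.linalg.lstsq(A[k],p[k,2],rcond=None)[0]
        r=p[:,2]-A@s; k=np.abs(r)<4
        s=np.linalg.lstsq(A[k],p[k,2],rcond=None)[0]
        R=cv2.minAreaRect(p[k][:,:2].astype(np.float32))
        print(n,ce[i].round(),k.sum(),"plane",s.round(4),"medz",np.median(p[k,2]).round(1),"rect",[np.round(x,1) for x in R], "box",cv2.boxPoints(R).round(1).tolist(), "std",r[k].std().round(2))
d=dict(np.load("top0.npz")); W=pts(d)
# height map of box
print("bench",np.nanmedian(W[330:370,380:410,2]), "pipe min z",np.nanmin(W[20:70,200:450,2]),W[20:72:10,400].round(),)
for v,u in [(190,376),(189,438),(211,376),(209,436),(200,407),(215,407),(180,407),(237,409),(285,260),(280,284)]:
    print(v,u,W[v,u].round(1))
x=W[165:255:2,455]; print(x.round(0)[::4].tolist())
im=d["image"][155:260,345:470]; cv2.imwrite("pics/crop1.png",cv2.resize(im[...,::-1],None,fx=5.6,fy=5.6,interpolation=cv2.INTER_CUBIC))
E
```

```text
top [408. 237.] 2110 plane [1.8830e-01 8.6000e-03 1.0445e+01] medz 114.1 rect [array([552.5, -34.6]), array([ 60.3, 178.8]), np.float64(1.8)] box [[519.5, 53.900001525878906], [525.2000122070312, -124.9000015258789], [585.5, -123.0], [579.7999877929688, 55.79999923706055]] std 1.66
top [276. 258.] 1781 plane [ 3.40000e-03 -6.00000e-04  2.78767e+01] medz 29.4 rect [array([513.7, 262. ]), array([178. ,  61.1]), np.float64(77.8)] box [[465.0, 181.5], [524.7000122070312, 168.5], [562.5, 342.5], [502.79998779296875, 355.5]] std 1.8
top [264. 299.] 1840 plane [-4.00000e-03  1.10000e-03  3.09201e+01] medz 29.6 rect [array([416. , 288.8]), array([178.6,  61. ]), np.float64(76.9)] box [[366.1000061035156, 208.6999969482422], [425.5, 194.89999389648438], [465.8999938964844, 368.8999938964844], [406.5, 382.70001220703125]] std 1.82
scene [376. 206.] 1204 plane [2.0120e-01 2.6000e-03 4.3218e+00] medz 114.7 rect [array([551.5, -32.3]), array([ 60.9, 181.8]), np.float64(2.6)] box [[517.0, 57.20000076293945], [525.2000122070312, -124.4000015258789], [586.0, -121.69999694824219], [577.7999877929688,
[... 997 characters left out ...]
ipe min z 438.4090346630593 [[798.  52. 528.]
 [792.  49. 513.]
 [782.  48. 505.]
 [776.  46. 490.]
 [771.  42. 470.]
 [769.  38. 442.]]
190 376 [649.5  39.8 146. ]
189 438 [654.  -94.6 141.3]
211 376 [607.6  37.6 125.4]
209 436 [613.3 -93.5 124.6]
200 407 [633.8 -31.4 120. ]
215 407 [603.5 -34.1 103. ]
180 407 [674.6 -28.9 136.6]
237 409 [552.7 -35.7 113.5]
285 260 [448.2 298.3  29.9]
280 284 [460.7 243.1  19.7]
[[750.0, -175.0, 1.0], [684.0, -126.0, 163.0], [668.0, -128.0, 155.0], [652.0, -129.0, 150.0], [636.0, -131.0, 142.0], [620.0, -132.0, 135.0], [604.0, -134.0, 128.0], [588.0, -135.0, 122.0], [571.0, -136.0, 117.0], [555.0, -139.0, 104.0], [550.0, -169.0, 0.0], [531.0, -170.0, -6.0]]
```

View pics/crop1.png

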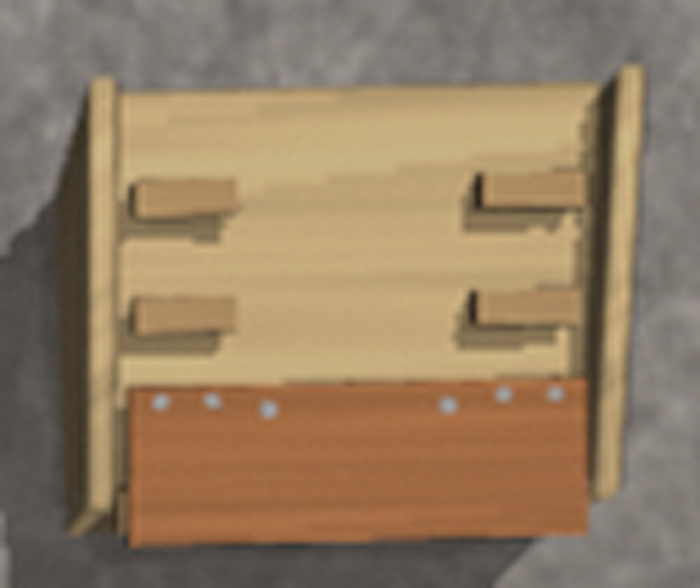

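Crop: the first course's head corners are at about (130,388) and (587,378) in crop pixels, and its tail corners at (131,546) and (588,533). The cleats are clear: mid-left (134–236, 298–333), mid-right (477–583, 291–325), top-left (134–236, 180–214), top-right (482–585, 173–208). I'll view a scene crop for a second fix.

```bash
python3 - <<'E'
from h import *
d=dict(np.load("scene0.npz"))
im=d["image"][150:235,280:395]; cv2.imwrite("pics/crop2.png",cv2.resize(im[...,::-1],None,fx=6.8,fy=6.8,interpolation=cv2.INTER_CUBIC))
E
```

```text
(no output)
```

View pics/crop2.png

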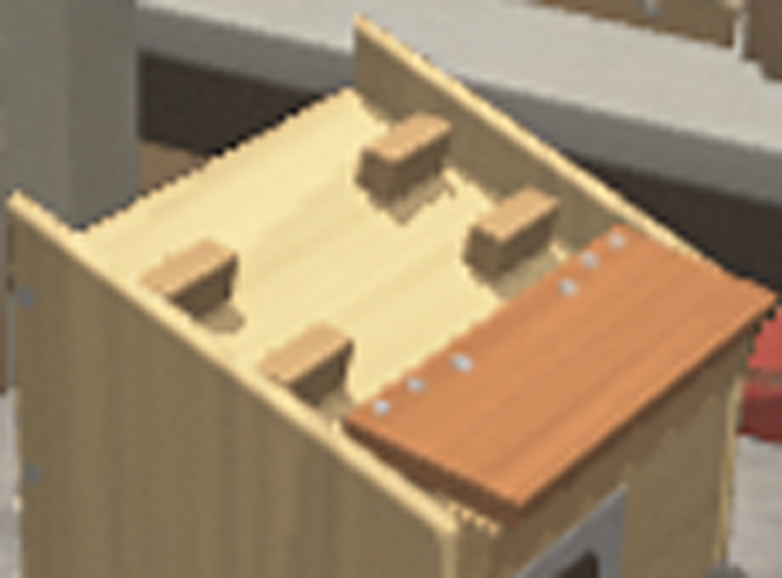

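Scene crop: the first course's head corners are at about (345,420) left and (615,228) right. The right-hand cleat tops are clear, and the left cleats are partly hidden by the side panel. I'll fit the pose now.

```bash
python3 - <<'E'
from h import *
from scipy.optimize import least_squares
from scipy.spatial.transform import Rotation as R
def cl(c,sy): # course frame offset -> corner list in first-board frame: up-outer.. by name
    o=np.array([45*c,0,10*c]); 
    return lambda x,y:o+np.array([x,y,0])
T=[]; S=[]
bt=lambda x,y:np.array([x,y,10.])
T+=[(bt(31,90),130,388),(bt(31,-90),587,378),(bt(-31,90),131,546),(bt(-31,-90),588,533)]
for c,sy,q in[(1,1,[(134,299),(236,297),(236,331),(134,334)]),(1,-1,[(477,292),(583,290),(583,323),(477,327)]),(2,1,[(134,181),(236,179),(236,212),(134,216)]),(2,-1,[(482,175),(585,172),(585,206),(482,209)])]:
    f=cl(c,sy); a,b=(87,47) if sy>0 else(-47,-87)
    for (x,y),p in zip([(21,a),(21,b),(7,b),(7,a)],q): T.append((f(x,y),*p))
f=cl(1,0);g=cl(2,0)
S=[(bt(31,90),345,420),(bt(31,-90),615,228),(f(21,47),323,323),(f(7,47),353,342),(f(21,-47),470,236),(f(21,-87),529,188),(f(7,-87),558,201),(g(21,-47),362,153),(g(21,-87),422,112),(g(7,-87),451,124),(g(21,47),207,240),(g(7,47),237,257)]
D={n:dict(np.load(f"{n}0.npz")) for n in("top","scene")}
def res(p,use):
    Rm=(R.from_euler("z",p[3])*R.from_euler("y",-np.radians(11))).as_matrix(); out=[]
    for n,L,s,ox,oy in(("top",T,5.6,345,155),("scene",S,6.8,280,150)):
        if n not in use: continue
        d=D[n];
        P=np.array([l[0] for l in L])@Rm.T+p[:3]; C=np.c_[P,np.ones(len(P))]@d["world_to_cam"].T
        uv=C[:,:3]@d["K"].T; uv=uv[:,:2]/uv[:,2:]
        m=np.array([[(l[1]+.5)/s-.5+ox,(l[2]+.5)/s-.5+oy] for l in L]); out.append((uv-m).ravel())
    return np.concatenate(out)
for use in(["top"],["scene"],["top","scene"]):
    r=least_squares(res,[550,-34,104,.04],args=(use,),loss="soft_l1",f_scale=.5)
    print(use,r.x.round(2),"yawdeg",np.degrees(r.x[3]).round(2),"rms",np.sqrt((r.fun**2).mean()).round(2))
    print(r.fun.reshape(-1,2).round(1).tolist())
E
```

```text
['top'] [ 5.5460e+02 -3.5000e+01  1.0204e+02  3.0000e-02] yawdeg 1.85 rms 0.27
[[-0.5, 0.0], [0.1, -0.1], [-0.2, 0.1], [0.1, 0.4], [-0.1, -0.1], [-0.0, -0.2], [0.1, 0.2], [0.0, 0.0], [-0.0, -0.3], [-0.7, -0.4], [-0.7, 0.1], [0.0, -0.1], [0.1, 0.0], [0.4, -0.1], [0.5, 0.6], [0.2, 0.3], [-0.0, -0.4], [0.1, -0.3], [0.2, 0.2], [0.0, 0.1]]
['scene'] [ 5.5467e+02 -3.5250e+01  1.0379e+02  4.0000e-02] yawdeg 2.11 rms 0.51
[[-0.2, 0.0], [0.4, -0.3], [-0.4, 0.1], [0.8, -0.1], [-0.3, -1.4], [-0.6, 0.2], [0.4, 0.6], [-0.3, -0.6], [-0.4, 0.3], [0.4, 0.8], [-0.2, -0.1], [0.9, -0.0]]
['top', 'scene'] [ 5.5429e+02 -3.4680e+01  1.0393e+02  3.0000e-02] yawdeg 1.91 rms 0.38
[[-0.5, 0.1], [0.1, -0.1], [-0.2, 0.2], [0.2, 0.4], [-0.2, -0.1], [-0.1, -0.2], [0.0, 0.2], [-0.1, 0.1], [-0.0, -0.4], [-0.6, -0.5], [-0.6, 0.1], [0.0, -0.2], [-0.0, -0.0], [0.3, -0.1], [0.4, 0.5], [0.1, 0.3], [0.0, -0.5], [0.2, -0.4], [0.2, 0.1], [0.1, -0.0], [-0.3, 0.1], [0.6, -0.3], [-0.4, 0.1], [0.8, -0.1], [-0.1, -1.3], [-0.4, 0.2], [0.5, 0.6], [-0.1, -0.6], [-0.2, 0.4], [0.6, 0.8], [-0.1, -0.1], [0.9, -0.0]]
```

Emit:
servo_tool([
  [0.0418, 0.1444, 0, 0, 0, 0.0237, 1],
  [0.0418, 0.1444, 0, 0, 0, 0.0237, 1],
  [0.0418, 0.1444, 0, 0, 0, 0.0237, 1],
  [0.0418, 0.1444, 0, 0, 0, 0.0237, 1],
  [0.0418, 0.1444, 0, 0, 0, 0.0237, 1],
  [0.0418, 0.1444, 0, 0, 0, 0.0237, 1],
  [0.0418, 0.1444, 0, 0, 0, 0.0237, 1],
  [0.0418, 0.1444, 0, 0, 0, 0.0237, 1],
  [0.0418, 0.1444, 0, 0, 0, 0.0237, 1],
  [0.0418, 0.1444, 0, 0, 0, 0.0237, 1],
  [0.0418, 0.1444, 0, 0, 0, 0.0237, 1],
  [0.0418, 0.1444, 0, 0, 0, 0.0237, 1],
  [0.0418, 0.1444, 0, 0, 0, 0.0237, 1],
  [0.0418, 0.1444, 0, 0, 0, 0.0237, 1],
  [0.0418, 0.1444, -0.07, 0, 0, 0.0237, 1],
  [0.0418, 0.1444, -0.07, 0, 0, 0.0237, 1],
  [0.0418, 0.1444, -0.07, 0, 0, 0.0237, 1],
  [0.0418, 0.1444, -0.07, 0, 0, 0.0237, 1],
  [0.0418, 0.1444, -0.07, 0, 0, 0.0237, 1],
  [0, 0, 0, 0, 0, 0, 1],
])

```text
clock: 2.6
position: [513.4, 263.9, 123.4]
ee_rot: [-0.629, 0.778, 0.0, -0.002]
contact_force: [0.1, 0.4, -0.2]
gripper_width: 85.8
grasp_force: 0.0
```

```bash
cat > d.py <<'E'
# d.py: deltas to a target: x y z (TCP), yaw of closing axis (deg), pitch (deg)
import sys; from h import *
from scipy.spatial.transform import Rotation as R
def down(yaw,pitch): # tool y along board x, tool z along -board z
    B=(R.from_euler("z",yaw,degrees=True)*R.from_euler("y",-pitch,degrees=True)).as_matrix()
    return np.c_[B[:,1],B[:,0],-B[:,2]]
def st():
    s=arm.read_state(); return s,R.from_quat(s["ee_rot"])
def delta(t,yaw,pitch):
    s,q=st(); best=None
    for f in(1,-1):
        M=down(yaw,pitch)*np.array([f,f,1]); rv=(R.from_matrix(M)*q.inv()).as_rotvec()
        if best is None or np.linalg.norm(rv)<np.linalg.norm(best): best=rv
    d=np.array(t)-s["position"]
    print("pos",s["position"].round(1),"t",round(s["clock"],2),"F",s["contact_force"].round(1),"w",round(s["gripper_width"],1),"g",round(s["grasp_force"],1),"j",s["joints"].round(2))
    print("dmm",d.round(1),"share",(d/300).round(4),"rot share",(best/2).round(4))
O=np.array([554.4,-34.9,103.8]);YAW=1.93
def course(c,off): # TCP target for board offset off=(x,y,z) in course frame with TCP at board frame (0,0,-3)
    B=(R.from_euler("z",YAW,degrees=True)*R.from_euler("y",-11,degrees=True)).as_matrix()
    return O+B@(np.array([45*c,0,10*c])+np.array(off))
E
python3 -c "
from d import *
delta([513.8,262.6,17],-12.25,0)"
```

```text
pos [513.4 263.9 123.4] t 2.6 F [ 0.1  0.4 -0.2] w 85.8 g 0.0 j [ 0.76  0.41 -0.25 -0.   -0.92 -0.97]
dmm [   0.4   -1.3 -106.4] share [ 0.0013 -0.0045 -0.3547] rot share [ 0.0014 -0.0017 -0.0015]
```

Emit:
servo_tool([
  [0.0013, -0.0045, -0.09, 0.0014, -0.0017, -0.0015, 1],
  [0, 0, -0.09, 0, 0, 0, 1],
  [0, 0, -0.09, 0, 0, 0, 1],
  [0, 0, -0.06, 0, 0, 0, 1],
  [0, 0, -0.0247, 0, 0, 0, 1],
  [0, 0, 0, 0, 0, 0, 1],
])

```text
clock: 3.35
position: [514.3, 260.4, 20.0]
ee_rot: [-0.626, 0.779, -0.0, 0.002]
contact_force: [0.5, -0.0, 0.7]
gripper_width: 85.2
grasp_force: 0.0
```

```bash
python3 -c "
from d import *
delta([513.8,262.6,17],-12.25,0)
d=grab('scene'); cv2.imwrite('pics/g.png',cv2.resize(d['image'][250:400,220:400,::-1],None,fx=4,fy=4,interpolation=cv2.INTER_CUBIC))"
```

```text
pos [514.3 260.4  20. ] t 3.35 F [ 0.5 -0.   0.7] w 85.2 g 0.0 j [ 0.75  0.54 -0.36  0.   -0.67 -0.97]
dmm [-0.5  2.2 -3. ] share [-0.0017  0.0074 -0.01  ] rot share [-0.0012  0.0016  0.0015]
```

View pics/g.png

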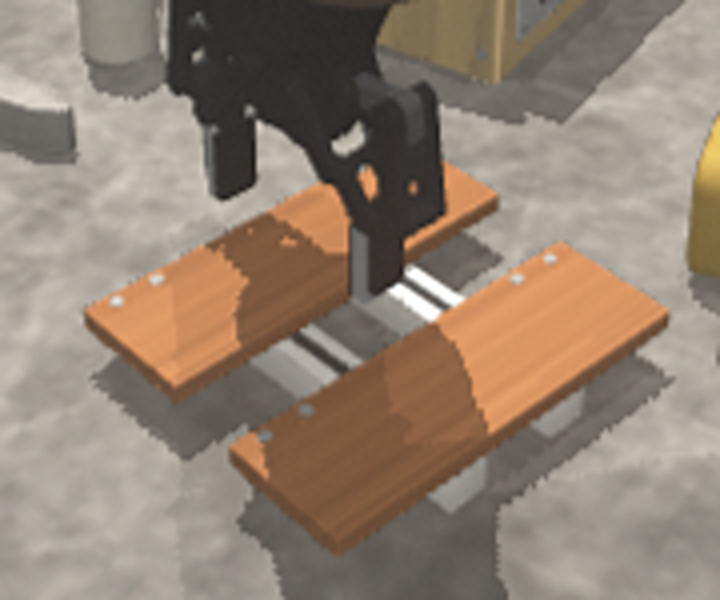

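The fingers straddle the back board at (375,190)–(375,290) in the crop, with a good gap to the front board. I'll trim the pose, close and lift.

Emit:
servo_tool([
  [-0.0017, 0.006, -0.01, 0, 0, 0, 1],
  [0, 0, 0, 0, 0, 0, 1],
  [0, 0, 0, 0, 0, 0, 0],
  [0, 0, 0, 0, 0, 0, 0],
  [0, 0, 0, 0, 0, 0, 0],
  [0, 0, 0, 0, 0, 0, 0],
  [0, 0, 0, 0, 0, 0, 0],
])

```text
clock: 4.28
position: [514.3, 263.0, 17.8]
ee_rot: [-0.627, 0.779, -0.0, 0.003]
contact_force: [-1.1, -0.1, 5.5]
gripper_width: 60.1
grasp_force: 65.2
```

```bash
python3 -c "
from d import *
delta([513.8,262.6,17],-12.25,0)"
```

```text
pos [514.3 263.   17.8] t 4.28 F [-1.1 -0.1  5.5] w 60.1 g 65.2 j [ 0.75  0.54 -0.36  0.   -0.67 -0.97]
dmm [-0.5 -0.4 -0.8] share [-0.0017 -0.0015 -0.0025] rot share [-0.0018  0.0023  0.0011]
```

Emit:
servo_tool([
  [0, 0, 0.03, 0, 0, 0, 0],
  [0, 0, 0.1, 0, 0, 0, 0],
  [0, 0, 0.15, 0, 0, 0, 0],
  [0, 0, 0.15, 0, 0, 0, 0],
  [0, 0, 0.15, 0, 0, 0, 0],
  [0, 0, 0.1, 0, 0, 0, 0],
  [0, 0, 0.02, 0, 0, 0, 0],
  [0, 0, 0, 0, 0, 0, 0],
])

```text
clock: 5.28
position: [513.2, 262.3, 226.0]
ee_rot: [-0.626, 0.779, 0.0, 0.002]
contact_force: [0.8, 0.9, -1.0]
gripper_width: 60.0
grasp_force: 64.9
```

```bash
python3 -c "
from d import *
for z in(97,17,-3): print(z,course(1,(5,0,z)).round(1))
delta(course(1,(5,0,97)),YAW,11)"
```

```text
97 [583.  -33.9 218.4]
17 [598.3 -33.4 139.8]
-3 [602.1 -33.3 120.2]
pos [513.2 262.3 226. ] t 5.28 F [ 0.8  0.9 -1. ] w 60.0 g 64.9 j [ 0.75  0.3  -0.12 -0.   -1.14 -0.97]
dmm [  69.8 -296.3   -7.7] share [ 0.2327 -0.9876 -0.0255] rot share [-0.0101 -0.095   0.1247]
```

Emit:
servo_tool([
  [0.0233, -0.0988, -0.0025, -0.001, -0.0095, 0.01247, 0],
  [0.0233, -0.0988, -0.0025, -0.001, -0.0095, 0.01247, 0],
  [0.0233, -0.0988, -0.0025, -0.001, -0.0095, 0.01247, 0],
  [0.0233, -0.0988, -0.0025, -0.001, -0.0095, 0.01247, 0],
  [0.0233, -0.0988, -0.0025, -0.001, -0.0095, 0.01247, 0],
  [0.0233, -0.0988, -0.0025, -0.001, -0.0095, 0.01247, 0],
  [0.0233, -0.0988, -0.0025, -0.001, -0.0095, 0.01247, 0],
  [0.0233, -0.0988, -0.0025, -0.001, -0.0095, 0.01247, 0],
  [0.0233, -0.0988, -0.0025, -0.001, -0.0095, 0.01247, 0],
  [0.0233, -0.0988, -0.0025, -0.001, -0.0095, 0.01247, 0],
  [0, 0, 0, 0, 0, 0, 0],
  [0, 0, 0, 0, 0, 0, 0],
])

```text
clock: 6.78
position: [583.0, -33.7, 217.9]
ee_rot: [0.716, -0.692, 0.066, -0.069]
contact_force: [-1.1, 0.2, -0.8]
gripper_width: 59.8
grasp_force: 64.9
```

```bash
cat > meas.py <<'E'
from d import *
# colour-mask board points (both cameras) inside a volume, plane+rect fit expressed in course frame
def board(c,lo=-20,hi=150,tag=None):
    B=(R.from_euler("z",YAW,degrees=True)*R.from_euler("y",-11,degrees=True)).as_matrix()
    for n in("top","scene"):
        d=grab(n); W=pts(d)
        if tag: cv2.imwrite(f"pics/{tag}_{n}.png",d["image"][...,::-1])
        hsv=cv2.cvtColor(d["image"],cv2.COLOR_RGB2HSV)
        L=(W-course(c,(0,0,0)))@B
        m=(hsv[...,0]<14)&(hsv[...,1]>110)&(hsv[...,2]>60)&(np.abs(L[...,0])<60)&(np.abs(L[...,1])<110)&(L[...,2]>lo)&(L[...,2]<hi)
        p=L[m]; k=np.ones(len(p),bool)
        for _ in range(6):
            A=np.c_[p[:,:2],np.ones(len(p))]; s=np.linalg.lstsq(A[k],p[k,2],rcond=None)[0]; k=np.abs(p[:,2]-A@s)<4
        r=cv2.minAreaRect(p[k][:,:2].astype(np.float32)); b=cv2.boxPoints(r)
        print(n,k.sum(),"slopes",s[:2].round(3),"z0 underside",round(s[2]-10,1),"rect",np.round(r[0],1),np.round(r[1],1),round(r[2],2),"x",b[:,0].min().round(1),b[:,0].max().round(1),"y",b[:,1].min().round(1),b[:,1].max().round(1))
E
python3 -c "
from meas import *
delta(course(1,(5,0,97)),YAW,11)
board(1,70,140,'hov')"
```

```text
pos [583.  -33.7 217.9] t 6.78 F [-1.1  0.2 -0.8] w 59.8 g 64.9 j [ 0.24  0.24 -0.28  0.05 -0.87 -0.23]
dmm [ 0.  -0.3  0.5] share [ 0.0001 -0.0009  0.0016] rot share [-0.0003 -0.0008  0.    ]
top 101 slopes [ 0.009 -0.01 ] z0 underside 97.8 rect [30.  57.8] [60.6  9.8] 88.76 x 24.5 35.6 y 27.4 88.2
scene 960 slopes [ 0.006 -0.007] z0 underside 99.5 rect [6.  1.9] [ 63.6 180.6] 0.26 x -26.2 38.2 y -88.6 92.3
```

View pics/hov_scene.png

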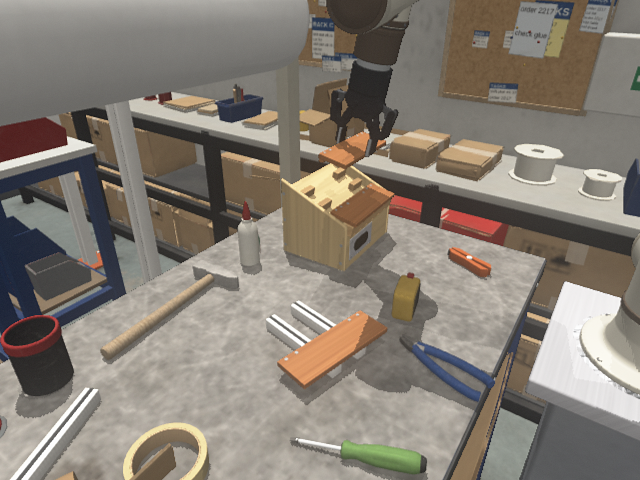

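The board is held level above the roof at about (350,150), inline with the course; scene fit puts it at x 6, y 2 mm. Descend.

Emit:
servo_tool([
  [0.0077, 0.0002, -0.0398, 0, 0, 0, 0],
  [0.0077, 0.0002, -0.0398, 0, 0, 0, 0],
  [0.0077, 0.0002, -0.0398, 0, 0, 0, 0],
  [0.0077, 0.0002, -0.0398, 0, 0, 0, 0],
  [0.0077, 0.0002, -0.0398, 0, 0, 0, 0],
  [0.0077, 0.0002, -0.0398, 0, 0, 0, 0],
  [0.0077, 0.0002, -0.0398, 0, 0, 0, 0],
  [0, 0, 0, 0, 0, 0, 0],
])

```text
clock: 7.88
position: [599.4, -33.5, 134.4]
ee_rot: [0.716, -0.692, 0.066, -0.069]
contact_force: [0.4, 0.4, -0.8]
gripper_width: 60.0
grasp_force: 64.9
```

```bash
python3 -c "
from meas import *
delta(course(1,(5,0,-3)),YAW,11)
board(1,7,30)"
```

```text
pos [599.4 -33.5 134.4] t 7.88 F [ 0.4  0.4 -0.8] w 60.0 g 64.9 j [ 0.23  0.35 -0.35  0.06 -0.68 -0.24]
dmm [  2.8   0.2 -14.2] share [ 0.0092  0.0007 -0.0473] rot share [-0.0002 -0.0006 -0.0002]
top 96 slopes [0.086 0.007] z0 underside 9.5 rect [29.4 58.5] [59.5 10.7] 88.7 x 23.4 35.4 y 28.6 88.4
scene 955 slopes [ 0.011 -0.006] z0 underside 14.9 rect [6.2 1.8] [ 62.7 180. ] 0.42 x -25.8 38.2 y -88.4 92.0
```

Emit:
servo_tool([
  [0.0019, 0, -0.0098, 0, 0, 0, 0],
  [0.0019, 0, -0.0098, 0, 0, 0, 0],
  [0.0019, 0, -0.0098, 0, 0, 0, 0],
  [0.0019, 0, -0.0098, 0, 0, 0, 0],
  [0.0006, 0, -0.0033, 0, 0, 0, 0],
  [0.0003, 0, -0.0017, 0, 0, 0, 0],
  [0, 0, 0, 0, 0, 0, 0],
])

```text
clock: 8.85
position: [602.5, -33.3, 122.6]
ee_rot: [0.716, -0.692, 0.067, -0.07]
contact_force: [-0.1, 0.3, -0.9]
gripper_width: 59.8
grasp_force: 64.9
```

```bash
python3 -c "
from meas import *
delta(course(1,(5,0,-3)),YAW,11)
board(1,5,30)"
```

```text
pos [602.5 -33.3 122.6] t 8.85 F [-0.1  0.3 -0.9] w 59.8 g 64.9 j [ 0.23  0.36 -0.36  0.06 -0.65 -0.24]
dmm [-0.4  0.  -2.4] share [-0.0012  0.0002 -0.008 ] rot share [-0.0004  0.0007 -0.0002]
top 96 slopes [0.026 0.007] z0 underside -0.6 rect [28.5 59. ] [60.4 13. ] 88.58 x 21.3 35.8 y 28.7 89.4
scene 943 slopes [ 0.003 -0.005] z0 underside 2.0 rect [6.3 2.3] [ 62.3 179.5] 0.38 x -25.4 38.1 y -87.6 92.2
```

Emit:
servo_tool([
  [0.0006, 0, -0.0033, 0, 0, 0, 0],
  [0.0003, 0, -0.0025, 0, 0, 0, 0],
  [0, 0, 0, 0, 0, 0, 0],
])

```text
clock: 9.32
position: [602.7, -33.3, 122.4]
ee_rot: [0.716, -0.692, 0.067, -0.07]
contact_force: [-5.2, 0.3, 7.6]
gripper_width: 60.1
grasp_force: 65.9
```

Emit:
servo_tool([
  [0.0003, 0, -0.0025, 0, 0, 0, 0],
  [0, 0, 0, 0, 0, 0, 0],
])

```text
clock: 9.57
position: [602.7, -33.3, 122.4]
ee_rot: [0.716, -0.692, 0.067, -0.07]
contact_force: [-7.0, 1.7, 11.5]
gripper_width: 59.9
grasp_force: 66.3
```

```bash
python3 -c "
from meas import *
B=(R.from_euler('z',YAW,degrees=True)*R.from_euler('y',-11,degrees=True)).as_matrix()
delta(course(1,(5,0,-3)),YAW,11)
for n in('scene','top'):
    d=grab(n);L=(pts(d)-course(1,(0,0,0)))@B
    hsv=cv2.cvtColor(d['image'],cv2.COLOR_RGB2HSV); c=(hsv[...,0]<14)&(hsv[...,1]>110)
    for nm,x0,x1,za,zb in(('first',-65,-40,-8,6),('held',-20,30,4,20)):
      for y0,y1 in((-85,-40),(40,85)):
        m=c&(L[...,0]>x0)&(L[...,0]<x1)&(L[...,1]>y0)&(L[...,1]<y1)&(L[...,2]>za)&(L[...,2]<zb)
        p=L[m]; print(n,nm,y0,m.sum(),np.median(p[:,2]).round(2) if len(p) else None, np.polyfit(p[:,0],p[:,2],1).round(3) if len(p)>20 else '')
    if n=='scene': cv2.imwrite('pics/con.png',cv2.resize(d['image'][140:230,290:395,::-1],None,fx=6.6,fy=6.6,interpolation=cv2.INTER_CUBIC))
"
```

```text
pos [602.7 -33.3 122.4] t 9.57 F [-7.   1.7 11.5] w 59.9 g 66.3 j [ 0.23  0.36 -0.36  0.06 -0.65 -0.24]
dmm [-0.6  0.1 -2.2] share [-0.002   0.0002 -0.0073] rot share [-0.0003  0.0012 -0.0004]
scene first -85 99 1.88 [-0.014  1.293]
scene first 40 146 1.93 [-0.005  1.632]
scene held -85 81 11.93 [-6.0000e-03  1.2039e+01]
scene held 40 261 11.99 [2.0000e-03 1.1941e+01]
top first -85 27 1.16 [0.035 3.339]
top first 40 0 None 
top held -85 0 None 
top held 40 38 10.46 [-0.16  14.976]
```

View pics/con.png

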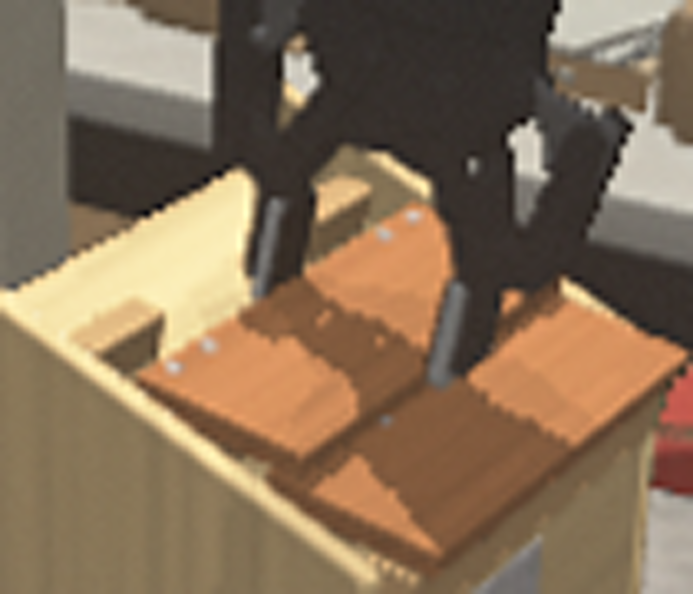

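The scene shows the board seated: first-course top at 1.9 and held top at 11.95, exactly one thickness apart, so my z frame was 2 mm low. Now draw it downslope.

Emit:
servo_tool([
  [0, 0, 0.002, 0, 0, 0, 0],
  [-0.0033, -0.0001, -0.0006, 0, 0, 0, 0],
  [-0.0033, -0.0001, -0.0006, 0, 0, 0, 0],
  [-0.0033, -0.0001, -0.0006, 0, 0, 0, 0],
  [0, 0, 0, 0, 0, 0, 0],
])

```text
clock: 10.3
position: [602.4, -33.2, 122.5]
ee_rot: [0.716, -0.691, 0.069, -0.072]
contact_force: [2.4, -1.1, 5.4]
gripper_width: 59.9
grasp_force: 65.5
```

Emit:
servo_tool([
  [-0.0033, -0.0001, -0.0006, 0, 0, 0, 0],
  [0, 0, 0, 0, 0, 0, 0],
])

```text
clock: 10.55
position: [601.8, -33.1, 122.4]
ee_rot: [0.716, -0.691, 0.069, -0.072]
contact_force: [2.2, -1.3, 6.4]
gripper_width: 59.9
grasp_force: 65.5
```

Emit:
servo_tool([
  [-0.0033, -0.0001, -0.0006, 0, 0, 0, 0],
  [0, 0, 0, 0, 0, 0, 0],
])

```text
clock: 10.8
position: [600.9, -33.1, 122.2]
ee_rot: [0.716, -0.691, 0.069, -0.073]
contact_force: [3.2, -1.4, 5.3]
gripper_width: 59.8
grasp_force: 65.5
```

Emit:
servo_tool([
  [-0.0033, -0.0001, -0.0006, 0, 0, 0, 0],
  [-0.0033, -0.0001, -0.0006, 0, 0, 0, 0],
  [0, 0, 0, 0, 0, 0, 0],
])

```text
clock: 11.18
position: [599.0, -33.0, 121.9]
ee_rot: [0.716, -0.691, 0.069, -0.073]
contact_force: [2.6, -0.5, 5.5]
gripper_width: 60.1
grasp_force: 65.5
```

Emit:
servo_tool([
  [-0.0033, -0.0001, -0.0006, 0, 0, 0, 0],
  [0, 0, 0, 0, 0, 0, 0],
])

```text
clock: 11.42
position: [598.0, -33.0, 121.6]
ee_rot: [0.716, -0.691, 0.069, -0.073]
contact_force: [3.1, 0.7, 5.4]
gripper_width: 60.0
grasp_force: 65.5
```

Emit:
servo_tool([
  [-0.0033, -0.0001, -0.0006, 0, 0, 0, 0],
  [0, 0, 0, 0, 0, 0, 0],
])

```text
clock: 11.68
position: [596.9, -33.0, 121.4]
ee_rot: [0.716, -0.691, 0.069, -0.073]
contact_force: [2.2, 0.6, 4.7]
gripper_width: 60.1
grasp_force: 65.5
```

Emit:
servo_tool([
  [-0.0033, -0.0001, -0.0006, 0, 0, 0, 0],
  [0, 0, 0, 0, 0, 0, 0],
])

```text
clock: 11.92
position: [596.7, -33.0, 121.4]
ee_rot: [0.716, -0.691, 0.07, -0.073]
contact_force: [4.8, -0.5, 6.0]
gripper_width: 59.8
grasp_force: 65.4
```

Emit:
servo_tool([
  [-0.0033, -0.0001, -0.0006, 0, 0, 0, 0],
  [0, 0, 0, 0, 0, 0, 0],
])

```text
clock: 12.18
position: [596.5, -33.0, 121.5]
ee_rot: [0.715, -0.691, 0.07, -0.074]
contact_force: [7.9, -0.2, 3.8]
gripper_width: 60.0
grasp_force: 65.2
```

```bash
python3 -c "
from meas import *
delta(course(1,(0,0,-1)),YAW,11)
board(1,7,30)"
```

```text
pos [596.5 -33.  121.5] t 12.18 F [ 7.9 -0.2  3.8] w 60.0 g 65.2 j [ 0.23  0.35 -0.39  0.07 -0.63 -0.25]
dmm [ 0.3 -0.5 -0.3] share [ 0.001  -0.0017 -0.0009] rot share [-0.0013  0.0062 -0.0002]
top 235 slopes [0.03  0.005] z0 underside -0.1 rect [19.8 49.6] [20.2 80.1] 1.0 x 9.0 30.6 y 9.3 89.8
scene 948 slopes [ 0.017 -0.004] z0 underside 2.1 rect [0.  3.6] [ 61.7 177.5] 0.35 x -31.4 31.4 y -85.3 92.5
```

Contact: the travel stalls at x≈0 with the force rising. I'll relax and release.

Emit:
servo_tool([
  [0.0033, 0, 0.0006, 0, 0, 0, 0],
  [0, 0, 0, 0, 0, 0, 0.6],
  [0, 0, 0, 0, 0, 0, 1],
  [0, 0, 0, 0, 0, 0, 1],
  [0, 0, 0, 0, 0, 0, 1],
  [-0.006, 0, 0.03, 0, 0, 0, 1],
  [-0.015, 0, 0.08, 0, 0, 0, 1],
  [-0.02, 0, 0.1, 0, 0, 0, 1],
  [-0.02, 0, 0.1, 0, 0, 0, 1],
  [-0.02, 0, 0.1, 0, 0, 0, 1],
  [0, 0, 0, 0, 0, 0, 1],
])

```text
clock: 13.65
position: [569.6, -33.5, 245.5]
ee_rot: [0.716, -0.691, 0.069, -0.072]
contact_force: [-0.2, -0.1, -0.0]
gripper_width: 85.2
grasp_force: 0.0
```

```bash
python3 -c "
from meas import *
delta([416.3,289,100],-13.2,0)
board(1,7,16,'m1')"
```

```text
pos [569.6 -33.5 245.5] t 13.65 F [-0.2 -0.1 -0. ] w 85.2 g 0.0 j [ 0.25  0.19 -0.27  0.05 -0.92 -0.24]
dmm [-153.3  322.5 -145.5] share [-0.511  1.075 -0.485] rot share [ 0.009   0.0998 -0.132 ]
top 435 slopes [-0.01   0.002] z0 underside 0.9 rect [16.  33.2] [ 28.3 113.2] 0.98 x 0.9 31.2 y -23.7 90.0
scene 1153 slopes [ 0.006 -0.003] z0 underside 1.8 rect [-0.4  1.7] [ 61.5 180.1] 0.41 x -31.8 31.0 y -88.5 92.0
```

Emit:
servo_tool([
  [-0.0465, 0.0977, 0, 0.0008, 0.0091, -0.012, 1],
  [-0.0465, 0.0977, 0, 0.0008, 0.0091, -0.012, 1],
  [-0.0465, 0.0977, 0, 0.0008, 0.0091, -0.012, 1],
  [-0.0465, 0.0977, 0, 0.0008, 0.0091, -0.012, 1],
  [-0.0465, 0.0977, 0, 0.0008, 0.0091, -0.012, 1],
  [-0.0465, 0.0977, 0, 0.0008, 0.0091, -0.012, 1],
  [-0.0465, 0.0977, 0, 0.0008, 0.0091, -0.012, 1],
  [-0.0465, 0.0977, -0.08, 0.0008, 0.0091, -0.012, 1],
  [-0.0465, 0.0977, -0.13, 0.0008, 0.0091, -0.012, 1],
  [-0.0465, 0.0977, -0.13, 0.0008, 0.0091, -0.012, 1],
  [-0.046, 0.098, -0.145, 0.001, 0.0088, -0.012, 1],
  [0, 0, 0, 0, 0, 0, 1],
  [0, 0, 0, 0, 0, 0, 1],
])

```text
clock: 15.38
position: [415.5, 288.6, 96.3]
ee_rot: [-0.621, 0.784, 0.002, -0.003]
contact_force: [-0.4, -0.4, 0.1]
gripper_width: 85.4
grasp_force: 0.0
```

```bash
python3 -c "
from meas import *
delta([416.3,289,17.5],-13.2,0)"
```

```text
pos [415.5 288.6  96.3] t 15.38 F [-0.4 -0.4  0.1] w 85.4 g 0.0 j [ 0.93  0.33 -0.45 -0.01 -0.79 -1.15]
dmm [  0.8   0.4 -78.8] share [ 0.0026  0.0014 -0.2627] rot share [ 0.0001 -0.0034 -0.0002]
```

Emit:
servo_tool([
  [0.0026, 0.001, -0.08, 0, -0.0034, 0, 1],
  [0, 0, -0.08, 0, 0, 0, 1],
  [0, 0, -0.07, 0, 0, 0, 1],
  [0, 0, -0.0327, 0, 0, 0, 1],
  [0, 0, 0, 0, 0, 0, 1],
  [0, 0, 0, 0, 0, 0, 1],
])

```text
clock: 16.12
position: [416.8, 289.6, 18.7]
ee_rot: [-0.621, 0.784, 0.0, 0.001]
contact_force: [-0.5, 0.8, -0.3]
gripper_width: 85.2
grasp_force: 0.0
```

```bash
python3 -c "
from meas import *
delta([416.3,289,17.5],-13.2,0)"
```

```text
pos [416.8 289.6  18.7] t 16.12 F [-0.5  0.8 -0.3] w 85.2 g 0.0 j [ 0.93  0.45 -0.53 -0.   -0.58 -1.16]
dmm [-0.5 -0.6 -1.2] share [-0.0015 -0.0019 -0.0039] rot share [-0.0012  0.0008  0.0002]
```

Emit:
servo_tool([
  [-0.0015, -0.0019, -0.0035, 0, 0, 0, 1],
  [0, 0, 0, 0, 0, 0, 0],
  [0, 0, 0, 0, 0, 0, 0],
  [0, 0, 0, 0, 0, 0, 0],
  [0, 0, 0, 0, 0, 0, 0],
  [0, 0, 0, 0, 0, 0, 0],
  [0, 0, 0.03, 0, 0, 0, 0],
  [0, 0, 0.1, 0, 0, 0, 0],
  [0, 0, 0.15, 0, 0, 0, 0],
  [0, 0, 0.15, 0, 0, 0, 0],
  [0, 0, 0.15, 0, 0, 0, 0],
  [0, 0, 0.1, 0, 0, 0, 0],
  [0, 0, 0.06, 0, 0, 0, 0],
  [0, 0, 0, 0, 0, 0, 0],
  [0, 0, 0, 0, 0, 0, 0],
])

```text
clock: 18.0
position: [415.0, 288.1, 237.5]
ee_rot: [-0.621, 0.784, 0.0, -0.001]
contact_force: [-0.4, -0.4, -1.0]
gripper_width: 60.0
grasp_force: 65.1
```

```bash
sed -i 's/103.8\])/105.8])/' d.py; python3 -c "
from d import *
for z in(87,17,-3): print(z,course(2,(5,0,z)).round(1))
delta(course(2,(5,0,87)),YAW,11)"
```

```text
87 [627.2 -32.4 229. ]
17 [640.5 -32.  160.2]
-3 [644.4 -31.9 140.6]
pos [415.  288.1 237.5] t 18.0 F [-0.4 -0.4 -1. ] w 60.0 g 65.1 j [ 0.93  0.18 -0.27 -0.   -1.13 -1.16]
dmm [ 212.2 -320.5   -8.6] share [ 0.7072 -1.0684 -0.0286] rot share [-0.0092 -0.0965  0.1319]
```

Emit:
servo_tool([
  [0.0544, -0.0822, 0, -0.0007, -0.0074, 0.01015, 0],
  [0.0544, -0.0822, 0, -0.0007, -0.0074, 0.01015, 0],
  [0.0544, -0.0822, 0, -0.0007, -0.0074, 0.01015, 0],
  [0.0544, -0.0822, 0, -0.0007, -0.0074, 0.01015, 0],
  [0.0544, -0.0822, 0, -0.0007, -0.0074, 0.01015, 0],
  [0.0544, -0.0822, 0, -0.0007, -0.0074, 0.01015, 0],
  [0.0544, -0.0822, 0, -0.0007, -0.0074, 0.01015, 0],
  [0.0544, -0.0822, 0, -0.0007, -0.0074, 0.01015, 0],
  [0.0544, -0.0822, 0, -0.0007, -0.0074, 0.01015, 0],
  [0.0544, -0.0822, 0, -0.0007, -0.0074, 0.01015, 0],
  [0.0544, -0.0822, 0, -0.0007, -0.0074, 0.01015, 0],
  [0.0544, -0.0822, 0, -0.0007, -0.0074, 0.01015, 0],
  [0.0544, -0.0822, -0.028, -0.0007, -0.0074, 0.01015, 0],
  [0, 0, 0, 0, 0, 0, 0],
  [0, 0, 0, 0, 0, 0, 0],
])

```text
clock: 19.88
position: [627.2, -31.9, 229.0]
ee_rot: [0.716, -0.692, 0.066, -0.069]
contact_force: [-0.1, -1.1, -0.2]
gripper_width: 60.0
grasp_force: 65.1
```

```bash
python3 -c "
from meas import *
delta(course(2,(5,0,12)),YAW,11)
board(2,70,125)"
```

```text
pos [627.2 -31.9 229. ] t 19.88 F [-0.1 -1.1 -0.2] w 60.0 g 65.1 j [ 0.22  0.3  -0.15  0.04 -0.93 -0.21]
dmm [ 14.3  -0.  -73.6] share [ 4.770e-02 -1.000e-04 -2.455e-01] rot share [-0.0006 -0.0008 -0.0001]
top 0 slopes [0. 0.] z0 underside -10.0 rect [0. 0.] [0. 0.] 0.0 x 0.0 0.0 y 0.0 0.0
scene 912 slopes [ 0.012 -0.003] z0 underside 90.4 rect [5.4 2.7] [181.5  62.4] 89.97 x -25.8 36.6 y -88.1 93.5
```

Emit:
servo_tool([
  [0.0068, -0.003, -0.0351, 0, 0, 0, 0],
  [0.0068, 0, -0.0351, 0, 0, 0, 0],
  [0.0068, 0, -0.0351, 0, 0, 0, 0],
  [0.0068, 0, -0.0351, 0, 0, 0, 0],
  [0.0068, 0, -0.0351, 0, 0, 0, 0],
  [0.0068, 0, -0.0351, 0, 0, 0, 0],
  [0.0068, 0, -0.0351, 0, 0, 0, 0],
  [0, 0, 0, 0, 0, 0, 0],
  [0, 0, 0, 0, 0, 0, 0],
])

```text
clock: 21.1
position: [642.4, -32.9, 156.7]
ee_rot: [0.716, -0.692, 0.067, -0.07]
contact_force: [0.1, 0.6, 0.2]
gripper_width: 60.4
grasp_force: 65.1
```

```bash
python3 -c "
from meas import *
delta(course(2,(5,0,-3)),YAW,11)
board(2,7,40)"
```

```text
pos [642.4 -32.9 156.7] t 21.1 F [0.1 0.6 0.2] w 60.4 g 65.1 j [ 0.22  0.39 -0.22  0.05 -0.77 -0.21]
dmm [  2.    1.1 -16.1] share [ 0.0067  0.0035 -0.0536] rot share [-0.0008  0.0006 -0.0003]
top 0 slopes [0. 0.] z0 underside -10.0 rect [0. 0.] [0. 0.] 0.0 x 0.0 0.0 y 0.0 0.0
scene 914 slopes [ 0.013 -0.002] z0 underside 16.3 rect [6.7 3. ] [ 62.8 177.2] 0.41 x -25.4 38.7 y -85.8 91.8
```

Emit:
servo_tool([
  [0.0018, 0, -0.011, 0, 0, 0, 0],
  [0.0018, 0, -0.011, 0, 0, 0, 0],
  [0.0018, 0, -0.011, 0, 0, 0, 0],
  [0.0018, 0, -0.011, 0, 0, 0, 0],
  [0, 0, 0, 0, 0, 0, 0],
  [0, 0, 0, 0, 0, 0, 0],
])

```text
clock: 21.95
position: [644.3, -32.9, 143.3]
ee_rot: [0.716, -0.692, 0.066, -0.07]
contact_force: [0.7, -0.1, -0.4]
gripper_width: 59.8
grasp_force: 65.1
```

Emit:
servo_tool([
  [0.0006, 0, -0.0033, 0, 0, 0, 0],
  [0, 0, 0, 0, 0, 0, 0],
])

```text
clock: 22.2
position: [644.4, -32.9, 142.2]
ee_rot: [0.716, -0.692, 0.066, -0.07]
contact_force: [-0.4, -0.6, -1.1]
gripper_width: 59.9
grasp_force: 65.1
```

Emit:
servo_tool([
  [0.0006, 0, -0.0033, 0, 0, 0, 0],
  [0, 0, 0, 0, 0, 0, 0],
])

```text
clock: 22.45
position: [644.6, -32.9, 141.1]
ee_rot: [0.716, -0.692, 0.066, -0.07]
contact_force: [0.3, 0.3, -0.7]
gripper_width: 59.8
grasp_force: 65.1
```

Emit:
servo_tool([
  [0.0006, 0, -0.0033, 0, 0, 0, 0],
  [0, 0, 0, 0, 0, 0, 0],
])

```text
clock: 22.7
position: [644.8, -32.9, 140.5]
ee_rot: [0.716, -0.692, 0.066, -0.07]
contact_force: [-0.7, -0.1, 1.7]
gripper_width: 59.9
grasp_force: 65.3
```

Emit:
servo_tool([
  [0.0004, 0, -0.002, 0, 0, 0, 0],
  [0, 0, 0, 0, 0, 0, 0],
])

```text
clock: 22.95
position: [644.8, -32.9, 140.5]
ee_rot: [0.716, -0.692, 0.066, -0.07]
contact_force: [-2.8, 1.0, 5.2]
gripper_width: 60.1
grasp_force: 65.8
```

```bash
python3 -c "
from meas import *
delta(course(2,(5,0,-3)),YAW,11)
B=(R.from_euler('z',YAW,degrees=True)*R.from_euler('y',-11,degrees=True)).as_matrix()
d=grab('scene');L=(pts(d)-course(2,(0,0,0)))@B
hsv=cv2.cvtColor(d['image'],cv2.COLOR_RGB2HSV); c=(hsv[...,0]<14)&(hsv[...,1]>110)
for nm,x0,x1,za,zb in(('mid',-65,-40,-8,6),('held',-20,30,4,20)):
  for y0,y1 in((-85,-40),(40,85)):
    m=c&(L[...,0]>x0)&(L[...,0]<x1)&(L[...,1]>y0)&(L[...,1]<y1)&(L[...,2]>za)&(L[...,2]<zb)
    p=L[m]; print(nm,y0,m.sum(),np.median(p[:,2]).round(2))
board(2,5,20)
"
```

```text
pos [644.8 -32.9 140.5] t 22.95 F [-2.8  1.   5.2] w 60.1 g 65.8 j [ 0.21  0.41 -0.23  0.05 -0.74 -0.21]
dmm [-0.5  1.   0.1] share [-0.0016  0.0035  0.0003] rot share [-0.0007  0.0005 -0.0003]
mid -85 96 -0.04
mid 40 136 0.18
held -85 67 10.09
held 40 246 10.06
top 0 slopes [0. 0.] z0 underside -10.0 rect [0. 0.] [0. 0.] 0.0 x 0.0 0.0 y 0.0 0.0
scene 898 slopes [ 0.013 -0.001] z0 underside -0.3 rect [6.3 0.8] [181.8  63.8] 89.74 x -26.0 38.7 y -90.2 91.9
```

Seated on the middle board. Draw it down.

Emit:
servo_tool([
  [-0.0033, -0.0001, -0.0006, 0, 0, 0, 0],
  [-0.0033, -0.0001, -0.0006, 0, 0, 0, 0],
  [-0.0033, -0.0001, -0.0006, 0, 0, 0, 0],
  [-0.0033, -0.0001, -0.0006, 0, 0, 0, 0],
  [0, 0, 0, 0, 0, 0, 0],
])

```text
clock: 23.72
position: [642.5, -32.8, 140.1]
ee_rot: [0.716, -0.691, 0.068, -0.071]
contact_force: [2.7, 0.0, 4.5]
gripper_width: 59.8
grasp_force: 65.7
```

Emit:
servo_tool([
  [-0.0033, -0.0001, -0.0006, 0, 0, 0, 0],
  [-0.0033, -0.0001, -0.0006, 0, 0, 0, 0],
  [0, 0, 0, 0, 0, 0, 0],
])

```text
clock: 24.1
position: [640.5, -32.8, 139.8]
ee_rot: [0.716, -0.691, 0.068, -0.071]
contact_force: [2.6, 0.1, 5.7]
gripper_width: 60.0
grasp_force: 65.7
```

Emit:
servo_tool([
  [-0.0033, -0.0001, -0.0006, 0, 0, 0, 0],
  [0, 0, 0, 0, 0, 0, 0],
])

```text
clock: 24.35
position: [639.6, -32.9, 139.6]
ee_rot: [0.716, -0.691, 0.068, -0.071]
contact_force: [2.8, 0.2, 5.0]
gripper_width: 59.8
grasp_force: 65.7
```

Emit:
servo_tool([
  [-0.0033, -0.0001, -0.0006, 0, 0, 0, 0],
  [0, 0, 0, 0, 0, 0, 0],
])

```text
clock: 24.6
position: [639.0, -32.8, 139.5]
ee_rot: [0.716, -0.691, 0.068, -0.072]
contact_force: [4.9, 0.5, 5.7]
gripper_width: 59.9
grasp_force: 65.6
```

Emit:
servo_tool([
  [-0.0033, -0.0001, -0.0006, 0, 0, 0, 0],
  [0, 0, 0, 0, 0, 0, 0],
])

```text
clock: 24.85
position: [638.8, -32.8, 139.5]
ee_rot: [0.715, -0.692, 0.068, -0.072]
contact_force: [6.7, -0.7, 3.7]
gripper_width: 59.8
grasp_force: 65.4
```

```bash
python3 -c "
from meas import *
delta(course(2,(0,0,-3)),YAW,11)
board(2,5,20)"
```

```text
pos [638.8 -32.8 139.5] t 24.85 F [ 6.7 -0.7  3.7] w 59.8 g 65.4 j [ 0.22  0.4  -0.26  0.05 -0.72 -0.22]
dmm [0.6 0.8 0.1] share [0.0021 0.0025 0.0004] rot share [-0.0013  0.0038 -0.0001]
top 0 slopes [0. 0.] z0 underside -10.0 rect [0. 0.] [0. 0.] 0.0 x 0.0 0.0 y 0.0 0.0
scene 910 slopes [ 0.02  -0.003] z0 underside 0.0 rect [-0.8  1. ] [ 62.4 182.1] 0.07 x -32.2 30.5 y -90.1 92.1
```

Stalled on the cleats at x≈0. Release and retreat.

Emit:
servo_tool([
  [0.0033, 0, 0.0006, 0, 0, 0, 0],
  [0, 0, 0, 0, 0, 0, 0.6],
  [0, 0, 0, 0, 0, 0, 1],
  [0, 0, 0, 0, 0, 0, 1],
  [0, 0, 0, 0, 0, 0, 1],
  [-0.006, 0, 0.03, 0, 0, 0, 1],
  [-0.015, 0, 0.08, 0, 0, 0, 1],
  [-0.02, 0, 0.1, 0, 0, 0, 1],
  [-0.05, 0, 0.1, 0, 0, 0, 1],
  [-0.15, 0, 0.05, 0, 0, 0, 1],
  [-0.15, 0, 0, 0, 0, 0, 1],
  [-0.15, 0, 0, 0, 0, 0, 1],
  [-0.1, 0, 0, 0, 0, 0, 1],
  [0, 0, 0, 0, 0, 0, 1],
])

```text
clock: 26.7
position: [442.8, -33.4, 247.1]
ee_rot: [0.716, -0.691, 0.067, -0.071]
contact_force: [1.0, 0.5, 0.3]
gripper_width: 85.4
grasp_force: 0.0
```

```bash
python3 -c "
from meas import *
board(2,5,20,'fin')
board(1,6,14)
a=cv2.imread('pics/fin_scene.png')[140:240,270:400]; cv2.imwrite('pics/finc.png',cv2.resize(a,None,fx=5,fy=5,interpolation=cv2.INTER_CUBIC))"
```

```text
top 2278 slopes [-0.003  0.   ] z0 underside -1.4 rect [-1.1  0.9] [178.7  61.7] 89.85 x -32.2 30.0 y -88.5 90.3
scene 1104 slopes [ 0.011 -0.003] z0 underside -0.2 rect [-1.2  1.2] [ 61.7 181.7] 0.25 x -32.5 30.0 y -89.8 92.1
top 1592 slopes [0.003 0.003] z0 underside -1.1 rect [13.4 -1.5] [ 90.4 183.6] 0.12 x -32.0 58.8 y -93.4 90.4
scene 992 slopes [ 0.023 -0.002] z0 underside 0.1 rect [13.5  0.3] [183.   89.8] 89.62 x -32.0 59.0 y -91.5 92.1
```

View pics/finc.png

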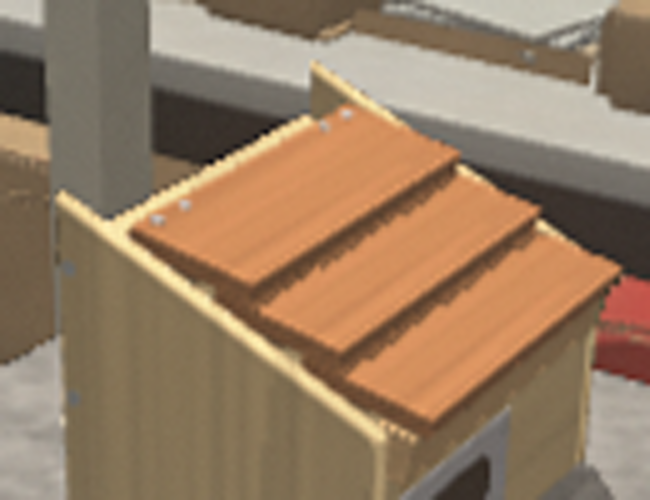

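The picture shows three even courses, with tail edges at about (255,290), (340,355) and (430,425). Both laid boards are flat and square, the fits put them within about 1 mm, and the gripper is clear.

```bash
python3 -c "
from bench import arm
print(arm.job_done())"
```

```text
the job is handed in; nothing more can be done
None
```

Both lap boards are hung as the middle and top courses, snug on their cleats by force and camera checks, and the job is handed in at about 27 s; the judge returned no verdict.

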